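# Roll the round bar onto the marked line

### The arm

A 7-joint arm with a two-finger parallel gripper is mounted at the origin on a cart in front of the work surface, level with it; the furniture and walls round the work are solid. World frame = base frame: x ahead of the robot, y to its left, z up, the work surface at z = 0. Lengths are in m, angles in rad, forces in N, time in s.
With the tool pointing down it reaches from about 0.4 to 0.875 m from the base axis. Payload 6.5 kg.
Tool frame: the origin (TCP) lies at the very end of the fingers, on their centre line; the grasp point (between the pads) lies 19 mm behind it; z points along the fingers, y is the line along which they close (so a half turn about z gives the same grasp; the last joint's range is limited). The gripper opens to 85 mm and grips with 20 to 120 N. Pads are 22 mm wide; open, the fingers measure 114 mm over their backs; the gripper's body (76 mm by 85 mm) begins 54 mm behind the grasp point. The pads swing forward as they close: fully open they stand 13 mm farther back than shut.
Start: joints at [-1.41, 0.536, -0.004, 1.538, 0.003, 1.067, -0.071], TCP at [0.146, 0.633, 0.231] pointing down, gripper open.
Joint ranges: [-2.7, 2.7], [-0.37, 2.16], [-1.27, 1.26], [0.24, 2.4], [-1.31, 4.45], [0.19, 1.91], [-2.76, 2.76]. Speed limits (rad/s): [2.39, 2.39, 3.14, 3.14, 3.14, 3.14, 3.14].

### API

Orientations are given as a rotation vector (axis times angle).
In Python, from bench import telemetry, grab_frame, camera_params, job_done, models gives the robot as it stands. The module is installed in compiled form; this text tells all that it offers.
- The arm moves only by the tool send_rows, never from a script. Its argument "increments" is a list of rows, each an object of numbers: "wx", "wy", "wz": the turn, a rotation vector about the tool's x, y, z in degrees; "x", "y", "z": the shift along the tool's x, y, z in cm; "claw": the closure, from -1 (fully open) to 1 (shut). A call has exactly 8 rows; each row is the pose to reach, as a shift and turn from the pose commanded when the call began, along the tool's axes at that moment; what a row does not reach only later rows make up. A row lasts 1/10 s, in which the tool goes at most 50 mm and 8.59 degrees, less where a joint would pass 70% of its speed; a pose out of reach is approached as far as the arm can. A call with a gripper value outside its range is refused whole. The fingers move at their own pace and stop on an object; "grip_force" is the grip in N (left out, the last holds). Time passes only in rows, so rows that repeat a pose let the fingers close, or fill a call up. It gives the time, the measured TCP pose, the force, the opening and the grip force at its end, in the units of the state.
- telemetry.read_state(): the state, without advancing time (a new reading comes with each control period).
- grab_frame(name): name is "scene" or "top"; returns the picture (420x560x3 uint8, blue, green, red); there is no depth.
- camera_params(name): a dict with "fx", "fy", "cx", "cy" (pixels), "extrinsics" (4x4, takes a point from camera to world coordinates). Camera axes: x right, y down, z forward; pixel columns grow to the right and rows downward; lengths in m; the calibration is good to about 2 mm. A picture is of the moment at which its call begins. camera_params takes no time and is no camera call.
- job_done(): hands the job in; it is judged then, once.
Trained networks look in the newest picture that a camera, given by its name, has taken for a name from the list of things; names that differ only in an ending like _2 or _b are one class to them, and where a whole thing is asked for, a point or a joint stands for the part that bears it (a point fixed in the world has none). Each returns a list of dicts, best first, with "p" (0 to 1); they miss things now and then, are a little off and sometimes report something else, mostly with a low value. They report only what shows in the picture. A call takes as long as a camera call. They do not tell look-alikes from the thing itself.
- models.spot_in(name, camera): "position" ([x, y, z] in m, in world coordinates, good to about 4 mm: the middle of the surface that is visible of it).
The state is a dict: "time": time; "qpos": joint angles; "qd": joint speeds; "joint_efforts": joint torques, N m; "ee_pos": TCP position; "ee_rot": TCP orientation; "contact_force": force on the tool from outside, world axes, zero at the start; "moment": the same for the moment, N m; "width": opening from 0.0 (shut) to 1.0 (fully open); "gripper_force": force on a finger pad.
Only numpy, scipy, OpenCV 4.12 (cv2) and the standard library are available. Lean on these libraries where they do the work, as an engineer would, in place of code of your own. Each camera call takes 0.05 s, during which the arm holds its last target. There are 200 camera calls.

### The job

Roll the thicker of the two round bars across the plywood board until it lies along the black marked line, its middle over the line, ready for marking out. Push it sideways with the fingertips so that it rolls over the board: do not pinch it, press it hard or pick it up. Leave the thinner bar, the tape measure, the bolt and the nut where they are.

Things in the scene. Friction and masses are not known exactly. Their poses are not given: they have to be found in the camera images.
- board: flat plywood marking-out board fixed to the bench, 200 mm (its x) by 340 mm (its y) raised on two battens, its flat top 40 mm above the bench; origin at the centre of its underside. A thin black line, 4 mm wide and 196 mm long, is drawn on its top across the middle, along the board's x axis (board y = 0). The two bars lie on the board on opposite sides of the line, parallel to it within 3 degrees, 75 to 110 mm from it; either may be on either side.
- thick_bar: thicker smooth aluminium round bar, 40 mm diameter, 150 mm long, about 0.5 kg, on the board, its axis 60 mm above the bench; origin at its centre, x axis along the bar, about which it turns as it rolls. Low friction: rolls easily, square to its axis, if pushed with fingertips 60 to 70 mm above the bench; nearer the crown it can wedge. Coasts a few mm after a slow push.
- thin_bar: the thinner plain aluminium round bar, 25 mm diameter, 150 mm long, lying on the board on the other side of the line (its axis 52.5 mm above the bench); origin at its centre, x axis along the bar. To be left alone.
- tape: tape measure, 73 x 73 x 34 mm, on the bench beside the board's right end; origin at the centre of its underside. A bystander.
- bolt: steel hexagon bolt lying on the bench beside the board's right end, 90 x 26 x 23 mm; origin at the centre of its underside. A bystander.
- nut: steel hexagon nut lying on the bench beside the board's left end, 34 x 39 x 16 mm; origin at the centre of its underside. A bystander.
- bench_grinder: bench grinder fixed to the bench to the left of the work, about 300 mm (its x) by 420 mm (its y) and up to 320 mm high with its shields; origin at the centre of its underside. Keep the arm and gripper clear of it: pass above it or in front of it on the way to the board.
Mind the look-alikes: they are no part of the job. Leave any pink look-alike of the thick_bar alone.

How it is judged:
By the outcome, as a careful person would: the job done as asked, in the order asked, and still so for the second after the job is handed in, with the robot touching nothing.
It also fails if it takes over 48 s, if anything falls off the work surface, if the arm or the gripper's body presses on something with over 40 N, if the wrist force passes 120 N, or if a joint passes its speed limit or range.

## Working session

There is one attempt and no reset: what is moved stays moved. The work goes in short steps, Python scripts to look and compute and a tool call to move; the robot and the scene stay as the last step left them, time stands still between calls to the robot, and variables do not carry over. Pictures are saved under pics/ and viewed, at most 10 in all, crops included, and the job is handed in when it is done.

Besides the shell and the picture viewer there is one more tool, called after "Emit:" as a command line: name --argument value ..., lists and objects as JSON in quotes. send_rows: Moves the arm, as the interface text tells. Its arguments: {"type":"object","properties":{"increments":{"type":"array"},"grip_force":{"type":"number"}},"required":["increments"]}

```bash
mkdir -p pics; python3 - <<'E'
from bench import telemetry, grab_frame, camera_params, models
import cv2,numpy as np
a=grab_frame("top");b=grab_frame("scene")
cv2.imwrite("pics/top.png",a);cv2.imwrite("pics/scene.png",b)
for n in ["board","thick_bar","thin_bar","bench_grinder"]:
  print(n,[(np.round(d["position"],3),round(d["p"],2)) for d in models.spot_in(n,"top")])
s=telemetry.read_state();print(s["time"],s["ee_pos"],s["ee_rot"],s["width"])
for c in("top","scene"):print(camera_params(c))
E
```

```text
board [(array([ 0.537, -0.108,  0.044]), 0.87)]
thick_bar [(array([ 0.509, -0.006,  0.076]), 0.65), (array([ 0.436, -0.493,  0.035]), 0.56)]
thin_bar [(array([ 0.553, -0.185,  0.064]), 0.91), (array([ 0.538, -0.107,  0.042]), 0.49)]
bench_grinder []
0.3 [0.14607987 0.63314929 0.23099361] [-3.55393520e-01 -3.12140179e+00  9.30512676e-04] 1.0030597020543064
{'fx': 439.9137110168505, 'fy': 439.9137110168505, 'cx': 279.25058150230313, 'cy': 211.28556560573753, 'extrinsics': array([[-0.02543377, -0.98475608,  0.17207144,  0.32544533],
       [-0.99946887,  0.02855704,  0.01569962, -0.09109366],
       [-0.02037414, -0.17158075, -0.98495936,  1.21908047],
       [ 0.        ,  0.        ,  0.        ,  1.        ]])}
{'fx': 466.4950456425738, 'fy': 466.4950456425738, 'cx': 282.78870020624265, 'cy': 212.18373582080355, 'extrinsics': array([[ 0.86578474, -0.19803636,  0.45956326, -0.14614544],
       [-0.50040065, -0.34995338,  0.79191655, -1.20613511],
       [ 0.00399745, -0.91559502, -0.40208181,  0.65791848],
       [ 0.        ,  0.        ,  0.        ,  1.        ]])}
```

View pics/top.png

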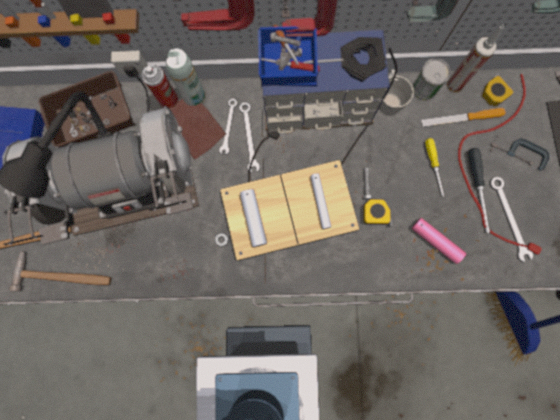

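View pics/scene.png

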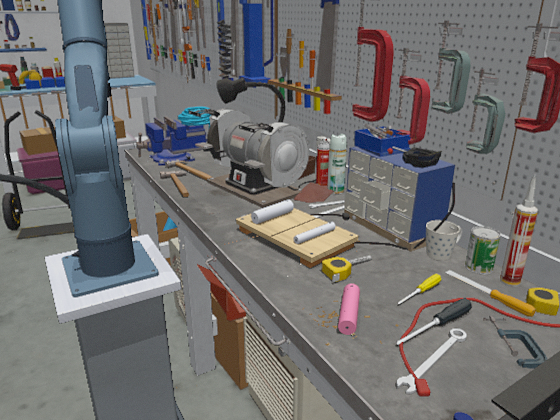

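The scene shows the arm at left and the board in front of the grinder. In the top view, three things could be the thick bar:
- The grey bar at (253,217) is wide and lies on the board left of the line, so it fits.
- The grey bar at (320,201) is narrower, so it's the thin bar.
- The pink bar at (439,240) is the look-alike on the bench.

The line runs from (282,176) to (298,244).

```bash
cat > h.py <<'E'
import cv2,numpy as np
from bench import camera_params
def w(px,z,cam="top"):
    P=camera_params(cam);px=np.atleast_2d(px).astype(float)
    d=np.c_[(px[:,0]-P["cx"])/P["fx"],(px[:,1]-P["cy"])/P["fy"],np.ones(len(px))]
    T=P["extrinsics"];d=d@T[:3,:3].T;o=T[:3,3]
    return o+d*((z-o[2])/d[:,2])[:,None]
def blobs(img):
    hsv=cv2.cvtColor(img,cv2.COLOR_BGR2HSV)
    roi=np.zeros(img.shape[:2],np.uint8);cv2.fillConvexPoly(roi,np.array([[226,192],[344,168],[354,228],[238,252]]),255)
    g=((hsv[...,1]<50)&(hsv[...,2]>110)&(roi>0)).astype(np.uint8)
    out=[]
    c,_=cv2.findContours(g,cv2.RETR_EXTERNAL,cv2.CHAIN_APPROX_NONE)
    for k in c:
        if cv2.contourArea(k)>250: out.append(cv2.minAreaRect(k))
    v=hsv[...,2].copy();v[roi==0]=255
    dk=((v<110)).astype(np.uint8)
    c,_=cv2.findContours(dk,cv2.RETR_EXTERNAL,cv2.CHAIN_APPROX_NONE)
    ln=[k for k in c if max(cv2.minAreaRect(k)[1])>40]
    return out,ln
def report(img):
    b,ln=blobs(img)
    for r in b:
        p=cv2.boxPoints(r);z=.06 if min(r[1])>15 else .0525
        q=w(p,z);m=q.mean(0);e=[q[1]-q[0],q[2]-q[1]];e.sort(key=np.linalg.norm)
        print("bar px",np.round(r[0],1),"c",m.round(4),"w,l",[round(float(np.linalg.norm(k)),4) for k in e],"ang",np.degrees(np.arctan(e[1][1]/e[1][0])).round(2))
    for k in ln:
        q=w(k.reshape(-1,2),.04);c,ss,V=np.linalg.svd(q[:,:2]-q[:,:2].mean(0),full_matrices=False)
        s=(q[:,:2]-q[:,:2].mean(0))@V[0]
        print("line mid",q.mean(0).round(4),"len",np.ptp(s).round(3),"ang",np.degrees(np.arctan(V[0,1]/V[0,0])).round(2))
E
python3 - <<'E'
from h import *
a=cv2.imread("pics/top.png");report(a)
cv2.imwrite("pics/crop.png",cv2.resize(a[150:270,200:360],None,fx=5,fy=5,interpolation=cv2.INTER_CUBIC))
E
```

```text
bar px [252.4 217.3] c [ 5.147e-01 -4.000e-04  6.000e-02] w,l [0.0412, 0.1547] ang 12.81
bar px [320.3 200.7] c [ 0.5558 -0.1837  0.0525] w,l [0.0258, 0.1517] ang 10.02
```

View pics/crop.png

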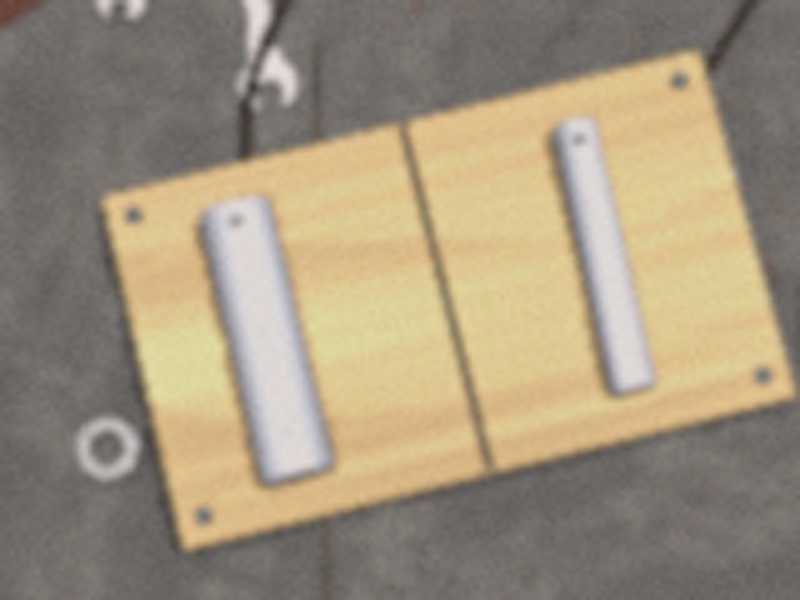

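The enlarged crop confirms it: the wide bar is left of the line (crop centre (265,340)) and measures 41 mm wide. The bar at crop (605,255) measures 26 mm, so it's the thin one. The line runs from crop (407,123) to (491,468).

```bash
cat >> h.py <<'E'
from scipy.spatial.transform import Rotation as Ro
def line(img):
    g=img.min(2).astype(float);pts=[]
    for r in range(178,241):
        c0=281.4+(r-174.6)*16.8/69; cs=np.arange(int(c0)-3,int(c0)+5)
        v=g[r,cs];wt=np.clip(np.median(v)-v,0,None)
        if wt.sum()>0: pts.append([(cs*wt).sum()/wt.sum(),r])
    q=w(np.array(pts),.04)[:,:2];k=np.polyfit(q[:,0],q[:,1],1);return k  # y=k0 x+k1
def rel(pos,yaw_y):
    "shift cm in tool axes & turn deg to reach pos, tool z down, tool y at world yaw"
    from bench import telemetry
    s=telemetry.read_state();R=Ro.from_rotvec(s["ee_rot"])
    c,n=np.cos(yaw_y),np.sin(yaw_y);y=np.array([c,n,0]);z=np.array([0,0,-1]);x=np.cross(y,z)
    T=Ro.from_matrix(np.c_[x,y,z])
    return R.inv().apply(np.array(pos)-s["ee_pos"])*100,(R.inv()*T).as_rotvec(degrees=True)
E
python3 - <<'E'
from h import *
a=cv2.imread("pics/top.png");k=line(a);print("line ang",np.degrees(np.arctan(k[0])),"y at x=.53",np.polyval(k,.53))
b,_=blobs(a)
m=np.array([.5147,-.0004]);n=np.array([-k[0],1])/np.hypot(k[0],1)
print("dist",(m-[0,k[1]])@n,"normal",n)
from bench import telemetry
s=telemetry.read_state();print(Ro.from_rotvec(s["ee_rot"]).as_matrix().round(3))
for yw in (12.8,192.8):
  for p in ([.45,.3,.45],[.40,.0,.45],[.524,.045,.15]): print(yw,p,*[v.round(1) for v in rel(p,np.radians(yw))])
for px in ([45,240],[200,200],[190,160],[30,200],[25,170]): print(px,w([px],0).round(2),w([px],.3).round(2))
E
```

```text
line ang 12.460375301512087 y at x=.53 -0.09983066918123253
dist 0.10038982035541168 normal [-0.21576437  0.97644546]
[[-0.974  0.225 -0.   ]
 [ 0.225  0.974 -0.001]
 [-0.    -0.001 -1.   ]]
12.8 [0.45, 0.3, 0.45] [-37.1 -25.6 -21.9] [-0.   0.  64.2]
12.8 [0.4, 0.0, 0.45] [-39.  -56.  -21.9] [-0.   0.  64.2]
12.8 [0.524, 0.045, 0.15] [-50.  -48.8   8.1] [-0.   0.  64.2]
192.8 [0.45, 0.3, 0.45] [-37.1 -25.6 -21.9] [  -0.    -0.  -115.8]
192.8 [0.4, 0.0, 0.45] [-39.  -56.  -21.9] [  -0.    -0.  -115.8]
192.8 [0.524, 0.045, 0.15] [-50.  -48.8   8.1] [  -0.    -0.  -115.8]
[45, 240] [[0.48 0.59 0.  ]] [[0.44 0.42 0.3 ]]
[200, 200] [[0.58 0.15 0.  ]] [[0.52 0.09 0.3 ]]
[190, 160] [[0.7  0.18 0.  ]] [[0.6  0.11 0.3 ]]
[30, 200] [[0.59 0.64 0.  ]] [[0.53 0.46 0.3 ]]
[25, 170] [[0.68 0.66 0.  ]] [[0.59 0.48 0.3 ]]
```

Emit:
send_rows --increments '[{"z":-4.5,"x":-1,"y":-1,"wz":2},{"x":-3,"y":-3,"z":-8,"wz":5},{"x":-6,"y":-6,"z":-11,"wz":9},{"x":-9,"y":-9,"z":-13.5,"wz":14},{"x":-12.5,"y":-12,"z":-15.5,"wz":19},{"x":-16,"y":-15,"z":-17.5,"wz":24},{"x":-20,"y":-19,"z":-19,"wz":28},{"x":-24,"y":-22.5,"z":-19,"wz":32}]'

```text
invalid input at $.increments[0]: expected keys wx, wy, wz, x, y, z, claw
```

```bash
python3 - <<'E'
from h import *
from bench import telemetry
s=telemetry.read_state();print(s["time"],s["ee_pos"],s["qpos"])
for p in ([.43,.1,.35],[.524,.06,.15]): print(p,*[v.round(1) for v in rel(p,np.radians(12.8))])
E
```

```text
0.3 [0.14607987 0.63314929 0.23099361] [-1.41024462  0.53666411 -0.00441217  1.53821977  0.00257754  1.06730732
 -0.07122281]
[0.43, 0.1, 0.35] [-39.7 -45.6 -11.9] [-0.   0.  64.2]
[0.524, 0.06, 0.15] [-49.7 -47.3   8.1] [-0.   0.  64.2]
```

Emit:
send_rows --increments '[{"wx":0,"wy":0,"wz":2,"x":-1,"y":-1,"z":-4.5,"claw":-1},{"wx":0,"wy":0,"wz":5,"x":-3,"y":-3,"z":-8,"claw":-1},{"wx":0,"wy":0,"wz":9,"x":-6,"y":-6,"z":-11,"claw":-1},{"wx":0,"wy":0,"wz":14,"x":-9,"y":-9,"z":-13.5,"claw":-1},{"wx":0,"wy":0,"wz":19,"x":-12.5,"y":-12,"z":-15.5,"claw":-1},{"wx":0,"wy":0,"wz":24,"x":-16,"y":-15,"z":-17.5,"claw":-1},{"wx":0,"wy":0,"wz":28,"x":-20,"y":-19,"z":-19,"claw":-1},{"wx":0,"wy":0,"wz":32,"x":-24,"y":-22.5,"z":-19,"claw":-1}]'

```text
time: 1.1
ee_pos: [0.3229, 0.3697, 0.4227]
ee_rot: [1.205, 2.901, 0.006]
contact_force: [0.9, 0.8, -0.2]
width: 1.002
gripper_force: 0.0
```

```bash
python3 - <<'E'
from h import *
from bench import telemetry
s=telemetry.read_state();print(s["time"],s["ee_pos"],s["qpos"])
for p in ([.43,.1,.35],[.524,.06,.15]): print(p,*[v.round(1) for v in rel(p,np.radians(12.8))])
E
```

```text
1.1 [0.32294682 0.36971436 0.42273364] [-1.14486135  0.09511759  0.2203007   1.68760987 -0.02185427  1.35755825
 -0.13775084]
[0.43, 0.1, 0.35] [-26.7 -11.5   7.2] [ 0.2 -0.1 32.1]
[0.524, 0.06, 0.15] [-36.2  -7.7  27.2] [ 0.2 -0.1 32.1]
```

Emit:
send_rows --increments '[{"wx":0,"wy":0,"wz":4,"x":-3,"y":-2,"z":0,"claw":-1},{"wx":0,"wy":0,"wz":8,"x":-7,"y":-4,"z":0,"claw":-1},{"wx":0,"wy":0,"wz":12,"x":-11,"y":-6,"z":0,"claw":-1},{"wx":0,"wy":0,"wz":17,"x":-15,"y":-8,"z":1,"claw":-1},{"wx":0,"wy":0,"wz":22,"x":-19,"y":-10,"z":3,"claw":-1},{"wx":0,"wy":0,"wz":27,"x":-22,"y":-11,"z":5,"claw":-1},{"wx":0,"wy":0,"wz":32,"x":-25,"y":-11,"z":7,"claw":-1},{"wx":0,"wy":0,"wz":32,"x":-26,"y":-11,"z":7,"claw":-1}]'

```text
time: 1.9
ee_pos: [0.4279, 0.1061, 0.3489]
ee_rot: [-1.962, -2.453, 0.005]
contact_force: [-0.1, -0.6, 0.8]
width: 0.999
gripper_force: 0.0
```

```bash
python3 - <<'E'
from h import *
from bench import telemetry
s=telemetry.read_state();print(s["time"],s["ee_pos"],s["qpos"])
n=np.array([-.2158,.9764]);m=np.array([.5147,-.0004])
for d,z in ((.045,.15),(.045,.046)): 
  p=[*(m+n*d),z]; print(p,*[v.round(2) for v in rel(p,np.radians(12.6))])
E
```

```text
1.9 [0.42790982 0.10610178 0.34894781] [-0.84268503  0.03500607  0.51741145  1.92778405 -0.0174587   1.18660032
 -0.09763925]
[np.float64(0.504989), np.float64(0.043538), 0.15] [-7.77  6.21 19.89] [-0.17  0.08  0.08]
[np.float64(0.504989), np.float64(0.043538), 0.046] [-7.75  6.24 30.29] [-0.17  0.08  0.08]
```

Emit:
send_rows --increments '[{"wx":0,"wy":0,"wz":0,"x":-1,"y":0.8,"z":2.5,"claw":-1},{"wx":0,"wy":0,"wz":0,"x":-2.3,"y":2,"z":6,"claw":-1},{"wx":0,"wy":0,"wz":0,"x":-3.6,"y":3.2,"z":10,"claw":-1},{"wx":0,"wy":0,"wz":0,"x":-5,"y":4.4,"z":13.5,"claw":-1},{"wx":0,"wy":0,"wz":0,"x":-6.5,"y":5.4,"z":17,"claw":-1},{"wx":0,"wy":0,"wz":0,"x":-7.5,"y":6.2,"z":19.5,"claw":-1},{"wx":0,"wy":0,"wz":0,"x":-7.7,"y":6.2,"z":20,"claw":-1},{"wx":0,"wy":0,"wz":0,"x":-7.7,"y":6.2,"z":20,"claw":-1}]'

```text
time: 2.7
ee_pos: [0.5055, 0.0486, 0.1507]
ee_rot: [-1.954, -2.459, 0.001]
contact_force: [-0.1, -1.6, 0.1]
width: 1.0
gripper_force: 0.0
```

```bash
python3 - <<'E'
from h import *
from bench import telemetry,grab_frame
s=telemetry.read_state();print(s["time"],s["ee_pos"])
n=np.array([-.2158,.9764]);m=np.array([.5147,-.0004])
for d in (.045,.035): 
  p=[*(m+n*d),.046]; print(p,*[v.round(2) for v in rel(p,np.radians(12.6))])
a=grab_frame("scene")[160:280,200:380];b=grab_frame("top")[120:280,150:370]
cv2.imwrite("pics/c2.png",np.vstack([cv2.resize(a,(440,294)),cv2.resize(b,(440,306))]))
E
```

```text
2.7 [0.50549601 0.04857012 0.15071456]
[np.float64(0.504989), np.float64(0.043538), 0.046] [-0.48 -0.15 10.47] [-0.07 -0.02  0.46]
[np.float64(0.507147), np.float64(0.033774000000000005), 0.046] [-1.48 -0.16 10.47] [-0.07 -0.02  0.46]
```

View pics/c2.png

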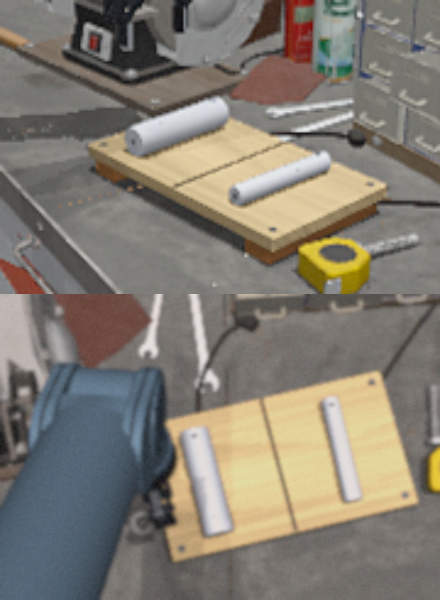

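```bash
python3 - <<'E'
from h import *
from bench import telemetry,grab_frame
s=telemetry.read_state();print(s["time"])
for c in("top","scene"):
  P=camera_params(c);q=np.linalg.inv(P["extrinsics"])@np.r_[s["ee_pos"],1];print(c,P["fx"]*q[0]/q[2]+P["cx"],P["fy"]*q[1]/q[2]+P["cy"])
cv2.imwrite("pics/s3.png",grab_frame("scene"))
E
```

```text
2.8
top 229.31156215027386 214.94041502442934
scene 262.4329699021178 179.35945545164122
```

View pics/s3.png

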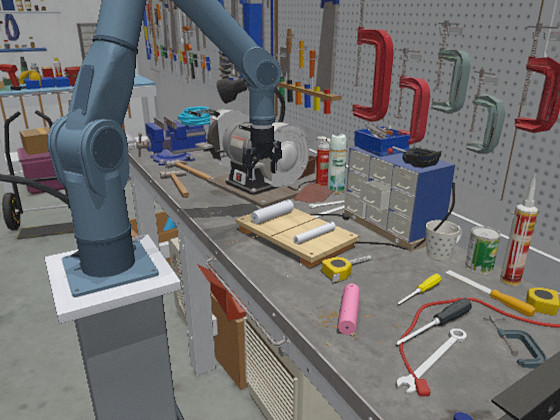

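The gripper sits at (262,165), over the left side of the thick bar and clear of the grinder, which matches the projected TCP. Next I'll descend to TCP height 0.047, on the grinder side of the bar.

Emit:
send_rows --increments '[{"wx":0,"wy":0,"wz":0.2,"x":-0.1,"y":0,"z":2,"claw":-1},{"wx":0,"wy":0,"wz":0.4,"x":-0.2,"y":-0.1,"z":4,"claw":-1},{"wx":0,"wy":0,"wz":0.4,"x":-0.3,"y":-0.1,"z":6,"claw":-1},{"wx":0,"wy":0,"wz":0.4,"x":-0.3,"y":-0.1,"z":8,"claw":-1},{"wx":0,"wy":0,"wz":0.4,"x":-0.3,"y":-0.1,"z":9.3,"claw":-1},{"wx":0,"wy":0,"wz":0.4,"x":-0.3,"y":-0.1,"z":10,"claw":-1},{"wx":0,"wy":0,"wz":0.4,"x":-0.3,"y":-0.1,"z":10.4,"claw":-1},{"wx":0,"wy":0,"wz":0.4,"x":-0.3,"y":-0.1,"z":10.4,"claw":-1}]'

```text
time: 3.65
ee_pos: [0.5057, 0.0451, 0.047]
ee_rot: [1.964, 2.452, 0.001]
contact_force: [-0.6, 0.3, 0.2]
width: 1.003
gripper_force: 0.0
```

```bash
cat >> h.py <<'E'
def stat():
    from bench import telemetry,grab_frame
    grab_frame("top");a=grab_frame("top");report(a)
    s=telemetry.read_state();k=line(cv2.imread("pics/top.png"));n=np.array([-k[0],1])/np.hypot(k[0],1)
    y=Ro.from_rotvec(s["ee_rot"]).as_matrix()[:,1]
    print(s["time"],s["ee_pos"].round(4),"tcp dist to line",((s["ee_pos"][:2]-[0,k[1]])@n).round(4),"yaw",np.degrees(np.arctan(y[1]/y[0])).round(2),"F",np.round(s["contact_force"],1))
    return a
E
python3 - <<'E'
from h import *
a=stat()[150:270,200:360];cv2.imwrite("pics/c4.png",cv2.resize(a,None,fx=4,fy=4))
E
```

```text
bar px [252.4 217. ] c [ 5.153e-01 -2.000e-04  6.000e-02] w,l [0.0413, 0.1561] ang 12.81
bar px [320.3 200.7] c [ 0.5559 -0.1837  0.0525] w,l [0.0259, 0.1519] ang 10.02
line mid [0.5185 0.0422 0.04  ] len 0.159 ang 1.6
3.75 [0.506  0.045  0.0474] tcp dist to line 0.1467 yaw 12.61 F [-0.3 -0.6  0.6]
```

View pics/c4.png

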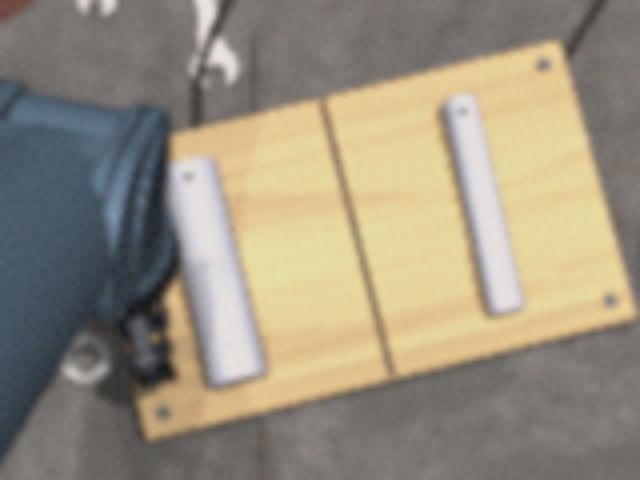

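Everything lines up as expected, so I'll approach and push slowly.

Emit:
send_rows --increments '[{"wx":0,"wy":0,"wz":-0.1,"x":-0.3,"y":0,"z":0,"claw":-1},{"wx":0,"wy":0,"wz":-0.1,"x":-0.6,"y":0,"z":0,"claw":-1},{"wx":0,"wy":0,"wz":-0.1,"x":-0.9,"y":0,"z":0,"claw":-1},{"wx":0,"wy":0,"wz":-0.1,"x":-1.1,"y":0,"z":0,"claw":-1},{"wx":0,"wy":0,"wz":-0.1,"x":-1.3,"y":0,"z":0,"claw":-1},{"wx":0,"wy":0,"wz":-0.1,"x":-1.5,"y":0,"z":0,"claw":-1},{"wx":0,"wy":0,"wz":-0.1,"x":-1.7,"y":0,"z":0,"claw":-1},{"wx":0,"wy":0,"wz":-0.1,"x":-1.9,"y":0,"z":0,"claw":-1}]'

```text
time: 4.55
ee_pos: [0.5096, 0.0263, 0.0467]
ee_rot: [-1.962, -2.454, -0.0]
contact_force: [-0.3, 0.8, 0.6]
width: 0.997
gripper_force: 0.0
```

Emit:
send_rows --increments '[{"wx":0,"wy":0,"wz":0,"x":-0.2,"y":0,"z":0,"claw":-1},{"wx":0,"wy":0,"wz":0,"x":-0.4,"y":0,"z":0,"claw":-1},{"wx":0,"wy":0,"wz":0,"x":-0.6,"y":0,"z":0,"claw":-1},{"wx":0,"wy":0,"wz":0,"x":-0.8,"y":0,"z":0,"claw":-1},{"wx":0,"wy":0,"wz":0,"x":-1.0,"y":0,"z":0,"claw":-1},{"wx":0,"wy":0,"wz":0,"x":-1.2,"y":0,"z":0,"claw":-1},{"wx":0,"wy":0,"wz":0,"x":-1.4,"y":0,"z":0,"claw":-1},{"wx":0,"wy":0,"wz":0,"x":-1.6,"y":0,"z":0,"claw":-1}]'

```text
time: 5.35
ee_pos: [0.5132, 0.0106, 0.0468]
ee_rot: [1.962, 2.454, 0.0]
contact_force: [0.1, 0.4, 0.5]
width: 1.001
gripper_force: 0.1
```

```bash
python3 - <<'E'
from h import *
stat()
E
```

```text
bar px [260.1 217.5] c [ 0.5146 -0.0205  0.0525] w,l [0.0395, 0.1456] ang 12.65
bar px [320.3 200.7] c [ 0.5559 -0.1837  0.0525] w,l [0.0261, 0.152] ang 9.83
line mid [0.534  0.0221 0.04  ] len 0.158 ang 4.51
5.45 [0.5132 0.0104 0.0468] tcp dist to line 0.1112 yaw 12.68 F [ 0.2 -0.1  0.6]
```

Emit:
send_rows --increments '[{"wx":0,"wy":0,"wz":0,"x":-0.2,"y":0,"z":0,"claw":-1},{"wx":0,"wy":0,"wz":0,"x":-0.4,"y":0,"z":0,"claw":-1},{"wx":0,"wy":0,"wz":0,"x":-0.6,"y":0,"z":0,"claw":-1},{"wx":0,"wy":0,"wz":0,"x":-0.8,"y":0,"z":0,"claw":-1},{"wx":0,"wy":0,"wz":0,"x":-1.0,"y":0,"z":0,"claw":-1},{"wx":0,"wy":0,"wz":0,"x":-1.2,"y":0,"z":0,"claw":-1},{"wx":0,"wy":0,"wz":0,"x":-1.4,"y":0,"z":0,"claw":-1},{"wx":0,"wy":0,"wz":0,"x":-1.6,"y":0,"z":0,"claw":-1}]'

```text
time: 6.25
ee_pos: [0.5167, -0.005, 0.0468]
ee_rot: [1.962, 2.454, 0.0]
contact_force: [-1.0, -0.4, 1.0]
width: 1.0
gripper_force: 0.1
```

Emit:
send_rows --increments '[{"wx":0,"wy":0,"wz":0,"x":-0.2,"y":0,"z":0,"claw":-1},{"wx":0,"wy":0,"wz":0,"x":-0.4,"y":0,"z":0,"claw":-1},{"wx":0,"wy":0,"wz":0,"x":-0.6,"y":0,"z":0,"claw":-1},{"wx":0,"wy":0,"wz":0,"x":-0.8,"y":0,"z":0,"claw":-1},{"wx":0,"wy":0,"wz":0,"x":-1.0,"y":0,"z":0,"claw":-1},{"wx":0,"wy":0,"wz":0,"x":-1.2,"y":0,"z":0,"claw":-1},{"wx":0,"wy":0,"wz":0,"x":-1.4,"y":0,"z":0,"claw":-1},{"wx":0,"wy":0,"wz":0,"x":-1.6,"y":0,"z":0,"claw":-1}]'

```text
time: 7.05
ee_pos: [0.5202, -0.0206, 0.0468]
ee_rot: [1.962, 2.454, -0.0]
contact_force: [-0.5, -0.1, -0.5]
width: 0.999
gripper_force: 0.1
```

Emit:
send_rows --increments '[{"wx":0,"wy":0,"wz":0,"x":-0.2,"y":0,"z":0,"claw":-1},{"wx":0,"wy":0,"wz":0,"x":-0.4,"y":0,"z":0,"claw":-1},{"wx":0,"wy":0,"wz":0,"x":-0.6,"y":0,"z":0,"claw":-1},{"wx":0,"wy":0,"wz":0,"x":-0.8,"y":0,"z":0,"claw":-1},{"wx":0,"wy":0,"wz":0,"x":-1.0,"y":0,"z":0,"claw":-1},{"wx":0,"wy":0,"wz":0,"x":-1.2,"y":0,"z":0,"claw":-1},{"wx":0,"wy":0,"wz":0,"x":-1.3,"y":0,"z":0,"claw":-1},{"wx":0,"wy":0,"wz":0,"x":-1.4,"y":0,"z":0,"claw":-1}]'

```text
time: 7.85
ee_pos: [0.5233, -0.0342, 0.0468]
ee_rot: [1.962, 2.454, 0.0]
contact_force: [-0.9, -0.0, -0.6]
width: 0.999
gripper_force: 0.3
```

```bash
python3 - <<'E'
from h import *
a=stat();cv2.imwrite("pics/c5.png",cv2.resize(a[150:270,200:360],None,fx=4,fy=4))
E
```

```text
bar px [279.1 217.9] c [ 0.5118 -0.0717  0.0525] w,l [0.0401, 0.1176] ang 7.72
bar px [320.2 200.7] c [ 0.5559 -0.1836  0.0525] w,l [0.026, 0.1519] ang 10.17
line mid [5.391e-01 4.000e-04 4.000e-02] len 0.222 ang -19.5
7.95 [ 0.5233 -0.0342  0.0468] tcp dist to line 0.0655 yaw 12.7 F [ 0.5 -0.3 -0.5]
```

View pics/c5.png

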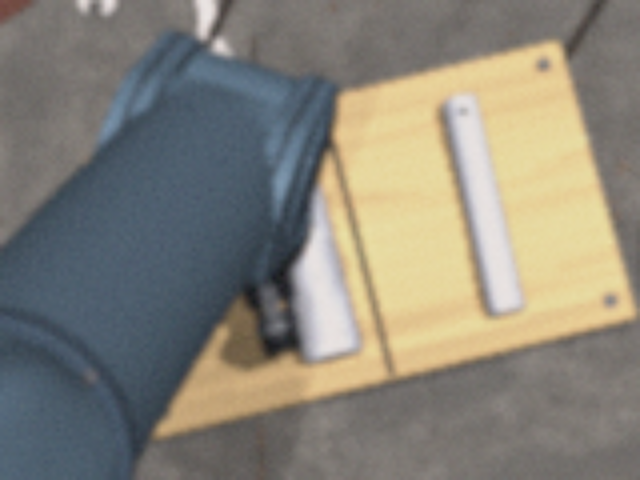

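The arm now hides the upper half of the bar, and its visible end runs from crop (303,360) to (358,348), with the line about 30 px to its right. I'll measure using the bar's right edge instead.

```bash
cat >> h.py <<'E'
def edge(img):
    "bar-axis distance to line from its right edge (z=.06), and edge angle"
    k=line(cv2.imread("pics/top.png"));n=np.array([-k[0],1])/np.hypot(k[0],1)
    s=cv2.cvtColor(img,cv2.COLOR_BGR2HSV)[...,1].astype(float);P=[]
    for r in range(212,233):
        best=None
        for c in range(225,312):   # rightmost grey->wood crossing left of thin bar
            if s[r,c]<=60<s[r,c+1] and s[r,c-5:c].max()<55: best=c+(60-s[r,c])/(s[r,c+1]-s[r,c])
        if best: P.append([best,r])
    P=np.array(P);f=np.polyfit(P[:,1],P[:,0],1);e=P[:,0]-np.polyval(f,P[:,1]);P=P[abs(e)<1]
    q=w(P,.06)[:,:2];d=(q-[0,k[1]])@n+.02
    print("bar dist mm",(d.mean()*1e3).round(1),"std",(d.std()*1e3).round(1),"ang",np.degrees(np.arctan(np.polyfit(q[:,0],q[:,1],1)[0])).round(1),len(P))
E
python3 - <<'E'
from h import *
from bench import grab_frame
edge(cv2.imread("pics/top.png"));a=grab_frame("top");a=grab_frame("top");edge(a)
E
```

```text
bar dist mm 99.2 std 0.1 ang 12.5 21
bar dist mm 34.3 std 0.3 ang 13.2 21
```

Emit:
send_rows --increments '[{"wx":0,"wy":0,"wz":0,"x":-0.2,"y":0,"z":0,"claw":-1},{"wx":0,"wy":0,"wz":0,"x":-0.4,"y":0,"z":0,"claw":-1},{"wx":0,"wy":0,"wz":0,"x":-0.6,"y":0,"z":0,"claw":-1},{"wx":0,"wy":0,"wz":0,"x":-0.8,"y":0,"z":0,"claw":-1},{"wx":0,"wy":0,"wz":0,"x":-1.0,"y":0,"z":0,"claw":-1},{"wx":0,"wy":0,"wz":0,"x":-1.2,"y":0,"z":0,"claw":-1},{"wx":0,"wy":0,"wz":0,"x":-1.4,"y":0,"z":0,"claw":-1},{"wx":0,"wy":0,"wz":0,"x":-1.6,"y":0,"z":0,"claw":-1}]'

```text
time: 8.85
ee_pos: [0.5268, -0.0498, 0.0468]
ee_rot: [-1.962, -2.454, -0.0]
contact_force: [-0.0, 0.6, -0.4]
width: 0.995
gripper_force: 0.1
```

Emit:
send_rows --increments '[{"wx":0,"wy":0,"wz":0,"x":-0.2,"y":0,"z":0,"claw":-1},{"wx":0,"wy":0,"wz":0,"x":-0.35,"y":0,"z":0,"claw":-1},{"wx":0,"wy":0,"wz":0,"x":-0.5,"y":0,"z":0,"claw":-1},{"wx":0,"wy":0,"wz":0,"x":-0.6,"y":0,"z":0,"claw":-1},{"wx":0,"wy":0,"wz":0,"x":-0.7,"y":0,"z":0,"claw":-1},{"wx":0,"wy":0,"wz":0,"x":-0.8,"y":0,"z":0,"claw":-1},{"wx":0,"wy":0,"wz":0,"x":-0.9,"y":0,"z":0,"claw":-1},{"wx":0,"wy":0,"wz":0,"x":-1.0,"y":0,"z":0,"claw":-1}]'

```text
time: 9.65
ee_pos: [0.529, -0.0595, 0.0468]
ee_rot: [1.962, 2.454, 0.0]
contact_force: [0.1, -0.8, 0.4]
width: 1.003
gripper_force: 0.1
```

```bash
python3 - <<'E'
from h import *
edge(stat())
E
```

```text
bar px [289.4 217.6] c [ 0.5116 -0.0991  0.0525] w,l [0.0396, 0.1054] ang 7.5
bar px [320.1 200.7] c [ 0.5559 -0.1834  0.0525] w,l [0.026, 0.1518] ang 10.43
line mid [ 0.525  -0.0341  0.04  ] len 0.255 ang -40.82
9.75 [ 0.529  -0.0597  0.0468] tcp dist to line 0.0394 yaw 12.69 F [-0.3 -0.3  0.8]
bar dist mm 8.5 std 0.2 ang 12.9 21
```

Emit:
send_rows --increments '[{"wx":0,"wy":0,"wz":0,"x":-0.1,"y":0,"z":0,"claw":-1},{"wx":0,"wy":0,"wz":0,"x":-0.2,"y":0,"z":0,"claw":-1},{"wx":0,"wy":0,"wz":0,"x":-0.3,"y":0,"z":0,"claw":-1},{"wx":0,"wy":0,"wz":0,"x":-0.4,"y":0,"z":0,"claw":-1},{"wx":0,"wy":0,"wz":0,"x":-0.48,"y":0,"z":0,"claw":-1},{"wx":0,"wy":0,"wz":0,"x":-0.56,"y":0,"z":0,"claw":-1},{"wx":0,"wy":0,"wz":0,"x":-0.63,"y":0,"z":0,"claw":-1},{"wx":0,"wy":0,"wz":0,"x":-0.7,"y":0,"z":0,"claw":-1}]'

```text
time: 10.55
ee_pos: [0.5305, -0.0663, 0.0468]
ee_rot: [1.962, 2.454, 0.0]
contact_force: [-0.4, 0.1, -0.4]
width: 0.999
gripper_force: 0.1
```

```bash
python3 - <<'E'
from h import *
for i in range(3): edge(stat())
E
```

```text
bar px [292.  217.3] c [ 0.5122 -0.1062  0.0525] w,l [0.0378, 0.1036] ang 7.45
bar px [320.3 200.7] c [ 0.556  -0.1839  0.0525] w,l [0.0264, 0.152] ang 9.82
line mid [0.5737 0.0186 0.04  ] len 0.133 ang -52.57
line mid [ 0.525  -0.0388  0.04  ] len 0.264 ang -41.42
10.65 [ 0.5305 -0.0664  0.0468] tcp dist to line 0.0325 yaw 12.7 F [-0.1  0.4 -0.5]
bar dist mm 1.8 std 0.2 ang 12.9 21
bar px [292.  217.3] c [ 0.5122 -0.1062  0.0525] w,l [0.0378, 0.1036] ang 7.45
bar px [320.3 200.7] c [ 0.5559 -0.1837  0.0525] w,l [0.0264, 0.152] ang 9.98
line mid [ 0.5239 -0.0397  0.04  ] len 0.264 ang -42.71
10.75 [ 0.5305 -0.0663  0.0467] tcp dist to line 0.0326 yaw 12.7 F [-0.1 -0.8  0.1]
bar dist mm 1.8 std 0.2 ang 12.7 21
bar px [292.5 217.3] c [ 0.5121 -0.1077  0.0525] w,l [0.0393, 0.1049] ang 3.72
bar px [320.3 200.7] c [ 0.5559 -0.1838  0.0525] w,l [0.0262, 0.1519] ang 10.17
line mid [ 0.5281 -0.0414  0.04  ] len 0.264 ang -40.22
10.85 [ 0.5305 -0.0662  0.0467] tcp dist to line 0.0327 yaw 12.71 F [-0.7  0.8 -0.6]
bar dist mm 1.7 std 0.2 ang 12.7 21
```

Emit:
send_rows --increments '[{"wx":0,"wy":0,"wz":0,"x":-0.03,"y":0,"z":0,"claw":-1},{"wx":0,"wy":0,"wz":0,"x":-0.06,"y":0,"z":0,"claw":-1},{"wx":0,"wy":0,"wz":0,"x":-0.09,"y":0,"z":0,"claw":-1},{"wx":0,"wy":0,"wz":0,"x":-0.12,"y":0,"z":0,"claw":-1},{"wx":0,"wy":0,"wz":0,"x":-0.14,"y":0,"z":0,"claw":-1},{"wx":0,"wy":0,"wz":0,"x":-0.16,"y":0,"z":0,"claw":-1},{"wx":0,"wy":0,"wz":0,"x":-0.18,"y":0,"z":0,"claw":-1},{"wx":0,"wy":0,"wz":0,"x":-0.2,"y":0,"z":0,"claw":-1}]'

```text
time: 11.65
ee_pos: [0.5309, -0.0682, 0.0467]
ee_rot: [-1.962, -2.454, 0.0]
contact_force: [-0.1, 0.5, -0.3]
width: 0.997
gripper_force: 0.1
```

Emit:
send_rows --increments '[{"wx":0,"wy":0,"wz":0,"x":0,"y":0,"z":0,"claw":-1},{"wx":0,"wy":0,"wz":0,"x":0.2,"y":0,"z":0,"claw":-1},{"wx":0,"wy":0,"wz":0,"x":0.6,"y":0,"z":0,"claw":-1},{"wx":0,"wy":0,"wz":0,"x":1.5,"y":0,"z":0,"claw":-1},{"wx":0,"wy":0,"wz":0,"x":3,"y":0,"z":0,"claw":-1},{"wx":0,"wy":0,"wz":0,"x":5,"y":0,"z":0,"claw":-1},{"wx":0,"wy":0,"wz":0,"x":7,"y":0,"z":0,"claw":-1},{"wx":0,"wy":0,"wz":0,"x":8,"y":0,"z":0,"claw":-1}]'

```text
time: 12.45
ee_pos: [0.5125, 0.0132, 0.0466]
ee_rot: [-1.957, -2.456, -0.001]
contact_force: [0.3, -0.0, 0.1]
width: 0.997
gripper_force: 0.0
```

```bash
python3 - <<'E'
from h import *
edge(stat());a=stat();edge(a)
cv2.imwrite("pics/c6.png",cv2.resize(a[150:270,200:360],None,fx=4,fy=4))
E
```

```text
bar px [288.6 208.3] c [ 0.5361 -0.0977  0.06  ] w,l [0.0407, 0.1557] ang 12.47
bar px [320.3 200.7] c [ 0.5559 -0.1837  0.0525] w,l [0.0265, 0.152] ang 9.98
line mid [0.5334 0.0249 0.04  ] len 0.158 ang 2.69
12.55 [0.5128 0.0123 0.0466] tcp dist to line 0.1132 yaw 12.91 F [-0.6 -0.7 -0.7]
bar dist mm -0.2 std 0.2 ang 12.7 21
bar px [288.7 208.2] c [ 0.5365 -0.098   0.06  ] w,l [0.0408, 0.1564] ang 12.36
bar px [320.3 200.7] c [ 0.5559 -0.1838  0.0525] w,l [0.0262, 0.1519] ang 10.17
line mid [0.5339 0.022  0.04  ] len 0.159 ang 1.98
12.65 [0.5134 0.0095 0.0468] tcp dist to line 0.1104 yaw 12.72 F [-1.  -0.6  0.7]
bar dist mm -0.3 std 0.2 ang 12.7 21
```

View pics/c6.png

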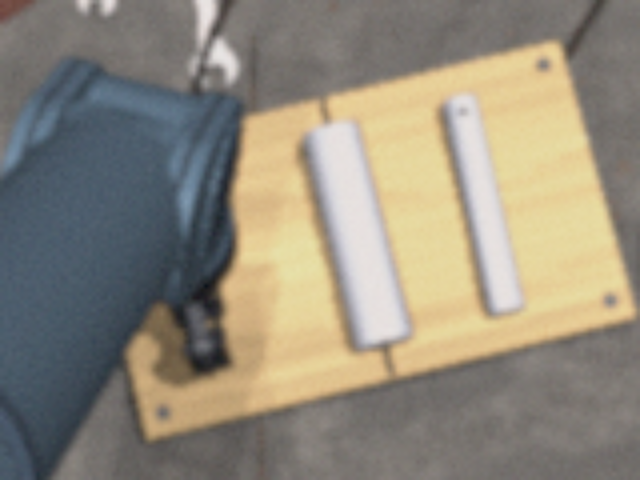

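The bar lies over the line: the line stubs at crop (324,110) and (391,360) come out at the middle of each end. The measured offset is under 0.5 mm and the angle is within about 0.2°. The gripper is clear of everything, so I'll lift it and hand in.

Emit:
send_rows --increments '[{"wx":0,"wy":0,"wz":0,"x":0,"y":0,"z":-1,"claw":-1},{"wx":0,"wy":0,"wz":0,"x":0,"y":0,"z":-3,"claw":-1},{"wx":0,"wy":0,"wz":0,"x":0,"y":0,"z":-5,"claw":-1},{"wx":0,"wy":0,"wz":0,"x":0,"y":0,"z":-7,"claw":-1},{"wx":0,"wy":0,"wz":0,"x":0,"y":0,"z":-8,"claw":-1},{"wx":0,"wy":0,"wz":0,"x":0,"y":0,"z":-8,"claw":-1},{"wx":0,"wy":0,"wz":0,"x":0,"y":0,"z":-8,"claw":-1},{"wx":0,"wy":0,"wz":0,"x":0,"y":0,"z":-8,"claw":-1}]'

```text
time: 13.45
ee_pos: [0.5127, 0.0097, 0.1259]
ee_rot: [-1.961, -2.453, 0.002]
contact_force: [-1.0, 0.1, -1.1]
width: 1.0
gripper_force: 0.0
```

```bash
python3 - <<'E'
from h import *
from bench import job_done
edge(stat());print(job_done())
E
```

```text
bar px [288.7 208.2] c [ 0.5364 -0.0979  0.06  ] w,l [0.0408, 0.1563] ang 12.26
bar px [320.2 200.7] c [ 0.5559 -0.1837  0.0525] w,l [0.0258, 0.1519] ang 10.29
line mid [0.5278 0.0283 0.04  ] len 0.15 ang -2.45
13.55 [0.5127 0.0097 0.126 ] tcp dist to line 0.1107 yaw 12.7 F [-0.3  0.3 -0.7]
bar dist mm -0.3 std 0.2 ang 12.8 21
the job is handed in; nothing more can be done
None
```

The thick bar now lies along the black line, within about 0.5 mm and 0.3° by camera; I didn't touch the other things, and the job was handed in at 13.6 s with the gripper clear.

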